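# Clear the riser blocks, fetch the brass nipple behind them, restack the blocks

## Robot

A 6-joint arm with a two-finger parallel gripper is mounted at the origin on a cart in front of the work surface, level with it; the furniture and walls round the work are solid. World frame = base frame: x ahead of the robot, y to its left, z up, the work surface at z = 0. Lengths are in m, angles in rad, forces in N, time in s.
With the tool pointing down it reaches from about 0.325 to 0.75 m from the base axis. Payload 7.6 kg.
Tool frame: the origin (TCP) lies midway between the tips of the shut fingers; the grasp point (between the pads) lies bot.pinch_z behind it (bot.pinch_z is the distance from the TCP to the grasp point, in m); z points along the fingers, y is the line along which they close (so a half turn about z gives the same grasp; the last joint's range is limited). The gripper opens to 85 mm and grips with 20 to 120 N. Pads are 22 mm wide; open, the fingers measure 114 mm over their backs; the gripper's body (76 mm by 85 mm) begins 54 mm behind the grasp point. The pads swing forward as they close: fully open they stand 13 mm farther back than shut.
Start: joints at [-1.3, 0.052, 1.401, -0, 1.689, -0.07], TCP at [0.176, -0.495, 0.231] pointing down, gripper open.
Joint ranges: [-2.9, 2.9], [-0.91, 2.17], [0.12, 2.37], [-1.06, 4.2], [0.26, 2.73], [-2.93, 2.93]. Speed limits (rad/s): [2.57, 2.57, 3.01, 3.14, 3.14, 3.14].

## Interface

Orientations are given as a rotation vector (axis times angle).
In Python, from cell import bot gives the robot as it stands. Calls block until the motion is done:
- bot.move_pose(position, orientation): joint-space move of the TCP to a pose.
- bot.move_linear(position, frame=None, v=0.15): straight line of the TCP; frame=None keeps the orientation; v is the mean speed in m/s.
- bot.set_joints(angles): joint-space move.
- bot.move_gripper(opening): finger opening in m; the grip force is fixed at half the most; returns when the fingers have stopped.
- bot.pause(seconds).
- bot.ik(position, orientation): joint angles nearest the present ones, or None.
- bot.read_camera(name): name is "side" or "top"; returns a dict with "img" (420x560x3 uint8, blue, green, red), "fx", "fy", "cx", "cy" (pixels), "position" and "orientation" of the camera in the world. Camera axes: x right, y down, z forward; pixel columns grow to the right and rows downward; lengths in m; the calibration is good to about 2 mm. A picture is of the moment at which its call begins. There is no depth.
A pose or a line that the arm cannot do raises bot.MotionError and nothing moves.
- bot.job_done(): hands the job in; it is judged then, once.
Readings, each from a call of its own:
- bot.get_clock(): time.
- bot.get_qpos(): joint angles.
- bot.get_dq(): joint speeds.
- bot.get_joint_torque(): joint torques, N m.
- bot.get_tool_pos(): TCP position.
- bot.get_ee_rot(): TCP orientation.
- bot.get_contact_force(): force on the tool from outside, world axes, zero at the start.
- bot.get_ft_torque(): the same for the moment, N m.
- bot.get_finger_gap(): finger opening in m.
- bot.get_gripper_force(): force on a finger pad.
Only numpy, scipy, OpenCV 4.12 (cv2) and the standard library are available. Lean on these libraries where they do the work, as an engineer would, in place of code of your own. Each camera call takes 0.05 s, during which the arm holds its last target. There are 200 camera calls.

## Task

A brass nipple has ended up on the grey board behind the little wall of riser blocks. Lay all three blocks flat, not stacked, on the black rubber mat without shifting the nipple, then put the nipple lengthwise into the small orange tray, and only then restack the blocks as they stood: the red and the blue one each back in its own old place, end to end, and the yellow one last, across the joint on top of them. Leave the black tape roll and the dropper bottle alone.

Things in the scene. Friction and masses are not known exactly. Their poses are not given: they have to be found in the camera images.
- red_block_center (a point): Red painted metal riser block, 40 (its x) x 96 (its y) x 30 mm high (z), about 0.28 kg, rounded edges, two round bores seen on top; grasp it across the 40 mm. The point is the centre of the block, 15 mm above its underside. It stands at the left or the right of the lower course.
- blue_block_center (a point): Blue painted metal riser block, 40 (its x) x 96 (its y) x 30 mm high (z), about 0.28 kg, rounded edges, two round bores seen on top; grasp it across the 40 mm. The point is the centre of the block, 15 mm above its underside. It stands at the other end of the lower course; a gap of about 12 mm separates the two lower blocks, which lie end to end along the board's y.
- yellow_block_center (a point): Yellow painted metal riser block, 40 (its x) x 96 (its y) x 30 mm high (z), about 0.28 kg, rounded edges, two round bores seen on top; grasp it across the 40 mm. The point is the centre of the block, 15 mm above its underside. It lies as the upper course, on top of the red and blue blocks, bridging the gap between them.
- nipple_center (a point): Brass double nipple (threaded tube with a hexagon collar in the middle), 40 mm long along its x, 26 mm across the hexagon, 20 mm across the threads, 23 mm high, 0.06 kg, lying on the board about 6 mm behind the blocks (too close for a finger between), behind the joint, roughly parallel to the wall. It can be gripped over its two ends (40 mm) once the blocks are gone. The point is its centre, 11.5 mm above its underside.
- board: Grey board, fixed, 150 (x) x 235 (y) x 10 mm thick; origin at the centre of its underside, its x points away from the robot, z up. Black outlines (flat paint) mark the two lower block places, centred at x = -40, y = +54 and -54 mm, the blocks' long sides along y. A low lip, 19 mm high over the worktop and 10 mm wide, runs along its far edge at x = +65 to +75 mm.
- mat: Black ribbed rubber mat with a grey line at either end, fixed, 220 (x) x 130 (y) x 8 mm thick; origin at the centre of its underside. Room for the three blocks side by side, one behind the other along x with their long sides along y.
- tray: Small shallow orange tray, fixed, outside 76 (x) x 62 (y) mm, inside 64 x 50 mm, floor 8 mm above the worktop, rim 14 mm above the worktop; origin at the centre of its underside. The nipple lies in it with its length along the tray's x.
- tape_center (a point): Roll of black tape lying flat, 55 mm across, 19 mm high, loose; to be left where it is. The point is its centre, half-way up.
- dropper_center (a point): Small amber dropper bottle standing upright, 34 mm across, 102 mm high, loose; to be left where it is. The point is its centre, half-way up.
Things that resemble listed ones, but are neither listed nor needed, are in the scene too. Several things have the shape of the tray; the one meant has the colours described above.

How it is judged:
On the way, in this order (a step that is already met when the one before it is completed fails the run):
1. all three blocks lie flat on the mat, the nipple still where it was (x of red_block_center in the frame of mat between -0.105 and 0.105 m and y of red_block_center in the frame of mat between -0.06 and 0.06 m and z of red_block_center in the frame of mat between 0.015 and 0.029 m and angle between each of red_block_center, blue_block_center, yellow_block_center's own z axis and vertical below 0.15 rad and linear speed of each of red_block, blue_block, yellow_block below 0.05 m/s and x of blue_block_center in the frame of mat between -0.105 and 0.105 m and y of blue_block_center in the frame of mat between -0.06 and 0.06 m and z of blue_block_center in the frame of mat between 0.015 and 0.029 m and x of yellow_block_center in the frame of mat between -0.105 and 0.105 m and y of yellow_block_center in the frame of mat between -0.06 and 0.06 m and z of yellow_block_center in the frame of mat between 0.015 and 0.029 m and distance of nipple_center from where it was at the start of the episode below 0.02 m), for 0.2 s.
2. the nipple lies lengthwise in the tray, the blocks still on the mat (horizontal distance between nipple_center and tray below 0.014 m and z of nipple_center in the frame of tray between 0.014 and 0.025 m and angle between the x axis of nipple_center and the x axis of tray, either way round below 0.35 rad and linear speed of each of nipple, red_block, blue_block, yellow_block below 0.05 m/s and x of red_block_center in the frame of mat between -0.105 and 0.105 m and y of red_block_center in the frame of mat between -0.06 and 0.06 m and z of red_block_center in the frame of mat between 0.015 and 0.029 m and angle between each of red_block_center, blue_block_center, yellow_block_center's own z axis and vertical below 0.15 rad and x of blue_block_center in the frame of mat between -0.105 and 0.105 m and y of blue_block_center in the frame of mat between -0.06 and 0.06 m and z of blue_block_center in the frame of mat between 0.015 and 0.029 m and x of yellow_block_center in the frame of mat between -0.105 and 0.105 m and y of yellow_block_center in the frame of mat between -0.06 and 0.06 m and z of yellow_block_center in the frame of mat between 0.015 and 0.029 m), for 0.2 s.
3. the red and the blue block are back in their old places, the yellow one still on the mat (distance of each of red_block_center, blue_block_center from where it was at the start of the episode below 0.015 m and angle between the x axis of each of red_block_center, blue_block_center and the x axis of board, either way round below 0.15 rad and angle between each of red_block_center, blue_block_center's own z axis and vertical below 0.1 rad and x of yellow_block_center in the frame of mat between -0.105 and 0.105 m and y of yellow_block_center in the frame of mat between -0.06 and 0.06 m and z of yellow_block_center in the frame of mat between 0.015 and 0.029 m and angle between yellow_block_center's own z axis and vertical below 0.15 rad and linear speed of yellow_block below 0.05 m/s), for 0.2 s.
At the end, for the whole second after the job is handed in: Each block is back within 15 mm of where its centre was at the start and within 0.15 rad of the board's direction, flat, the yellow one on top bridging the other two; the nipple lies in the tray within 14 mm of its middle and within 0.35 rad of its length; all at rest (distance of each of red_block_center, blue_block_center, yellow_block_center from where it was at the start of the episode below 0.015 m and angle between the x axis of each of red_block_center, blue_block_center, yellow_block_center and the x axis of board, either way round below 0.15 rad and angle between each of red_block_center, blue_block_center, yellow_block_center's own z axis and vertical below 0.1 rad and linear speed of each of red_block, blue_block, yellow_block, nipple below 0.02 m/s and angular speed of each of red_block, blue_block, yellow_block, nipple below 0.2 rad/s and horizontal distance between nipple_center and tray below 0.014 m and z of nipple_center in the frame of tray between 0.014 and 0.025 m and angle between the x axis of nipple_center and the x axis of tray, either way round below 0.35 rad and linear speed of nipple below 0.05 m/s); the robot touches nothing.
It fails at once if the tape roll was pushed more than 20 mm (distance of tape_center from where it was at the start of the episode above 0.02 m).
It fails at once if the dropper bottle was pushed or knocked over by more than 20 mm (distance of dropper_center from where it was at the start of the episode above 0.02 m).
It also fails if it takes over 144 s, if anything falls off the work surface, if the arm or the gripper's body presses on something with over 40 N, if the wrist force passes 120 N, or if a joint passes its speed limit or range.

## Working session

There is one attempt and no reset: what is moved stays moved. The work goes in short steps, each a Python script; the robot and the scene stay as the last script left them, time stands still between calls to the robot, and variables do not carry over. Pictures are saved under pics/ and viewed, at most 14 in all, crops included, and the job is handed in when it is done.

```bash
ls; mkdir -p pics
python3 - <<'E'
from cell import bot
import cv2
for n in("top","side"):
    c=bot.read_camera(n); cv2.imwrite(f"pics/{n}0.png",c["img"]); print(n,{k:v for k,v in c.items() if k!="img"})
print(bot.pinch_z,bot.get_clock(),bot.get_ee_rot(),bot.get_contact_force())
E
```

```text
pics
top {'fx': 463.37323235959565, 'fy': 463.37323235959565, 'cx': 279.77697854337805, 'cy': 208.29588408099562, 'position': array([ 0.42235872, -0.05680257,  1.23349762]), 'orientation': array([-2.16653416,  2.14364823, -0.11577245])}
side {'fx': 472.78166357318554, 'fy': 472.78166357318554, 'cx': 284.8683217260133, 'cy': 212.78361327324964, 'position': array([0.02551254, 0.69379048, 0.8617301 ]), 'orientation': array([-0.81178614,  2.50941097, -1.14286197])}
0.0187 0.1 [-3.09465246e+00 -5.32474487e-01  2.43696147e-04] [ 0.61872114  0.14532518 -0.57685927]
```

View pics/top0.png

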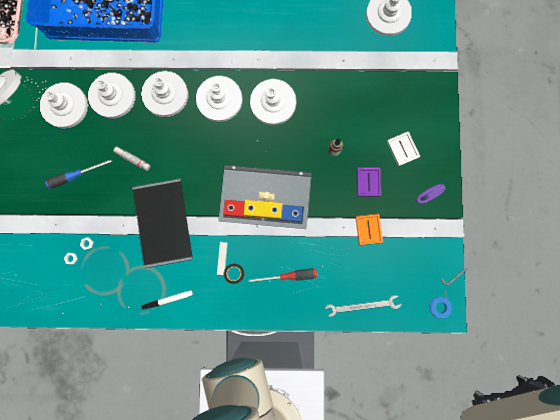

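View pics/side0.png

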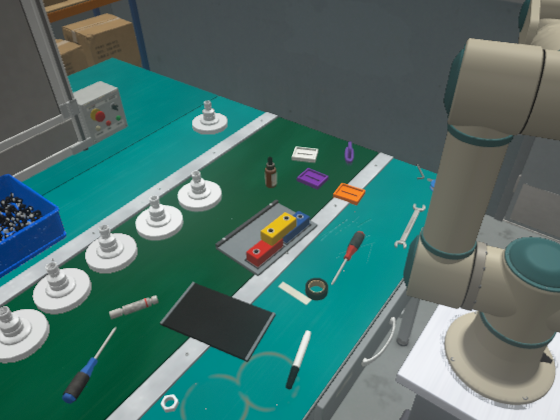

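Top view: the blocks are red (231,207), yellow (263,208) and blue (293,212), with the nipple at (266,195). The board is the grey quad around (265,195) and the mat is at (162,222).

Tray candidates are orange (369,229), purple (369,181) and white (404,148). I choose the orange one, per the description. The tape is the black roll at (234,273), not the blue ring at (441,307). The dropper is at (336,147). Nipple lookalikes are the nuts at (70,258) and (86,243) and the white-red tube at (131,158). The brass piece at (266,195), behind the joint, is the right one.

```bash
cat > h.py <<'E'
from cell import bot
import cv2, numpy as np
from scipy.spatial.transform import Rotation as R
def ray(c,px,z):
    px=np.atleast_2d(np.float64(px))
    d=np.c_[(px[:,0]-c["cx"])/c["fx"],(px[:,1]-c["cy"])/c["fy"],np.ones(len(px))]@R.from_rotvec(c["orientation"]).as_matrix().T
    return (c["position"]+d*((z-c["position"][2])/d[:,2])[:,None])[:,:2]
HSV=dict(red=((0,150,90),(8,255,255)),yellow=((22,140,120),(32,255,255)),blue=((105,130,80),(125,255,255)),
 orange=((9,180,120),(19,255,255)),mat=((0,0,0),(180,110,62)),brass=((15,40,90),(30,255,255)))
def blob(c,col,roi):
    """Largest blob of a colour in roi (x0,y0,x1,y1): contour in full-picture pixels"""
    x0,y0,x1,y1=roi
    m=cv2.inRange(cv2.cvtColor(c["img"],cv2.COLOR_BGR2HSV),*map(np.array,HSV[col]))[y0:y1,x0:x1]
    cs=cv2.findContours(m,cv2.RETR_EXTERNAL,cv2.CHAIN_APPROX_NONE,offset=(x0,y0))[0]
    return max(cs,key=cv2.contourArea)[:,0]
def rect(c,col,roi,z):
    """centre, (short,long), yaw of the long side in -pi/2..pi/2 from world y, on plane z (mm-scaled rectangle)"""
    p=ray(c,blob(c,col,roi),z)
    b=cv2.boxPoints(cv2.minAreaRect((p*1000).astype(np.float32)))/1000
    e=sorted([b[1]-b[0],b[2]-b[1]],key=np.linalg.norm); l=e[1]
    if l[1]<0:l=-l
    return b.mean(0),np.linalg.norm(e,axis=1),np.arctan2(-l[0],l[1])
E
python3 - <<'E'
from h import *
c=bot.read_camera("top")
for col,roi,z in [("red",(215,190,250,222),.04),("yellow",(240,190,290,225),.07),("blue",(275,195,312,228),.04),("orange",(350,205,392,252),.014),("mat",(120,170,205,275),.008),("brass",(255,187,278,201),.02)]:
    print(col,*[np.round(v,4) for v in rect(c,col,roi,z)],len(blob(c,col,roi)))
print("board corners",np.round(ray(c,[(224,166),(311,172),(306,228),(219,220)],.012),4))
print("tape,drop",ray(c,[(234,273),(336,152)],.01))
im=c["img"]
cv2.imwrite("pics/crop.png",np.hstack([cv2.resize(im[155:240,210:320],None,fx=4,fy=4,interpolation=2),cv2.resize(im[155:240,340:420],None,fx=4,fy=4,interpolation=2)]))
E
```

```text
red [0.5645 0.0738] [0.0388 0.0565] -0.0808 68
yellow [0.5595 0.0007] [0.0393 0.094 ] -0.074 100
blue [ 0.5529 -0.0726] [0.0385 0.0551] -0.0815 68
orange [ 0.5153 -0.2778] [0.0609 0.0746] -1.4551 97
mat [0.5277 0.2697] [0.13  0.203] -1.3794 241
brass [ 0.6004 -0.0043] [0.0241 0.0398] 0.0096 41
board corners [[ 0.6806  0.1088]
 [ 0.6664 -0.1249]
 [ 0.516  -0.1122]
 [ 0.5348  0.1184]]
tape,drop [[ 0.39607419  0.07559171]
 [ 0.72215808 -0.19214383]]
```

View pics/crop.png

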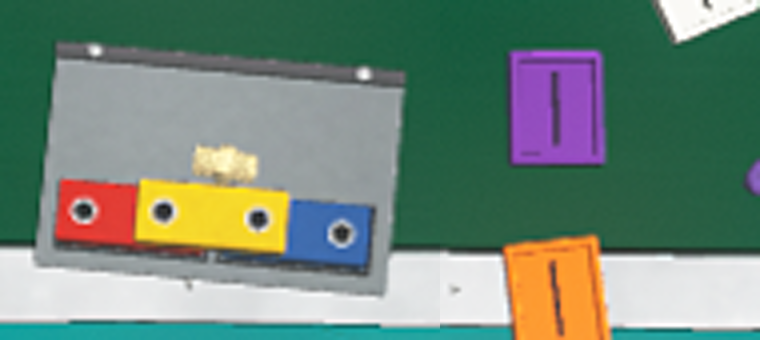

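The crop confirms the orange tray is upright with its long side along x, with the brass nipple behind the yellow block. Now I'll clear the wall.

```bash
cat >> h.py <<'E'
def ori(t):
    """tool down, fingers closing along world direction t"""
    best=None
    M=lambda a:R.from_matrix(np.array([[-np.sin(a),np.cos(a),0],[np.cos(a),np.sin(a),0],[0,0,-1.]])).as_rotvec()
    return M(t),M(t+np.pi)
def over(xy,t,z=.17):
    q=bot.get_qpos(); c=[]
    for o in ori(t):
        j=bot.ik([*xy,z],o)
        if j is not None: c.append((abs(j[5]) if abs(j[5])>2.6 else np.abs(np.array(j)-q).max(),list(o)))
    bot.move_pose([*xy,z],min(c)[1])
def check(s):
    print(s,"t",round(bot.get_clock(),1),"gap",round(bot.get_finger_gap(),4),"F",np.round(bot.get_contact_force(),1))
def pick(xy,t,z,w=.06,up=.17):
    over(xy,t,up); bot.move_gripper(w)
    bot.move_linear([*xy,z],v=.12); check("down"); bot.move_gripper(0.0 if False else .005); bot.pause(.2); check("grip")
    bot.move_linear([*xy,up],v=.12); check("up")
def place(xy,t,z,w=.06,up=.17):
    over(xy,t,up); bot.move_linear([*xy,z+.03],v=.15); bot.move_linear([*xy,z],v=.05); check("set")
    bot.move_gripper(w); bot.pause(.2); bot.move_linear([*xy,up],v=.15); check("off")
YAW=-.079; D=np.array([.079,.997]); YEL=np.array([.559,.0007]); RED=YEL+.054*D; BLU=YEL-.054*D
TRAY=np.array([.5153,-.2778]); TT=.116; MAT=np.array([.5277,.2697]); MT=.191; MX=np.array([np.cos(MT),np.sin(MT)])
SLOT=dict(y=MAT+.075*MX,r=MAT,b=MAT-.075*MX)
E
sed -i 's/0.0 if False else .005/.005/; /best=None/d' h.py
python3 - <<'E'
from h import *
pick(YEL,YAW,.041); place(SLOT["y"],MT,.0095)
cv2.imwrite("pics/a.png",bot.read_camera("side")["img"]); c=bot.read_camera("top")
cv2.imwrite("pics/at.png",c["img"])
for col,roi,z in [("red",(210,185,270,225),.04),("blue",(260,190,312,232),.04),("yellow",(120,170,205,275),.038),("brass",(250,182,282,201),.02)]:
    print(col,*[np.round(v,4) for v in rect(c,col,roi,z)])
E
```

```text
down t 4.0 gap 0.0604 F [ 0.5 -0.2 -1. ]
grip t 4.5 gap 0.0392 F [ 0.  -0.2  6.2]
up t 5.7 gap 0.0391 F [-0.8 -1.2 -3.9]
set t 8.6 gap 0.0393 F [-5.6 -2.4  4.7]
off t 10.4 gap 0.0603 F [ 0.1 -0.2 -0.9]
red [0.5629 0.0545] [0.0388 0.0952] -0.0815
blue [ 0.5544 -0.0529] [0.0385 0.0955] -0.0739
yellow [0.6024 0.2711] [0.0415 0.0803] 0.1772
brass [ 0.6004 -0.0043] [0.0241 0.0398] 0.0096
```

Run:
```python
from h import *
pick(RED,YAW,.011); place(SLOT["r"],MT,.0095)
pick(BLU,YAW,.011); place(SLOT["b"],MT,.0095)
over((.45,-.1),YAW,.3)
c=bot.read_camera("top")
cv2.imwrite("pics/b.png",c["img"][140:290,100:400].repeat(2,0).repeat(2,1))
for col,roi,z in [(k,(120,170,205,275),.038) for k in("red","blue","yellow")]+[("brass",(235,180,300,225),.02)]:
    print(col,*[np.round(v,4) for v in rect(c,col,roi,z)])
print(SLOT)
s=bot.read_camera("side"); cv2.imwrite("pics/bs.png",cv2.resize(s["img"][190:370,150:350],None,fx=3,fy=3,interpolation=2))
```

```text
down t 13.1 gap 0.06 F [ 0.1  0.2 -0.2]
grip t 13.6 gap 0.0393 F [-0.3 -0.3  4.9]
up t 15.1 gap 0.0394 F [ 0.3  0.6 -3.4]
set t 17.7 gap 0.0387 F [-5.  -1.3  5.6]
off t 19.4 gap 0.0597 F [0.5 0.5 0.5]
down t 22.4 gap 0.0602 F [-0. -1.  1.]
grip t 22.9 gap 0.0389 F [-0.8 -0.1  5.3]
up t 24.4 gap 0.0393 F [ 0.2  0.1 -2.5]
set t 27.4 gap 0.0391 F [-6.1 -4.   8.2]
off t 29.1 gap 0.0598 F [ 0.  -0.3 -0. ]
red [0.5268 0.2674] [0.0434 0.101 ] 0.1911
blue [0.4537 0.2532] [0.0404 0.1001] 0.1831
yellow [0.6009 0.2811] [0.0415 0.1011] 0.1715
brass [ 0.6004 -0.0043] [0.0241 0.0398] 0.0096
{'y': array([0.60133612, 0.28393806]), 'r': array([0.5277, 0.2697]), 'b': array([0.45406388, 0.25546194])}
```

View pics/b.png

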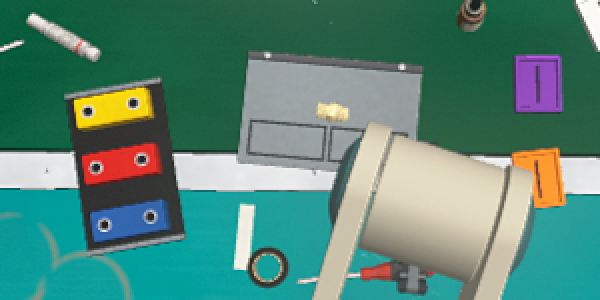

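View pics/bs.png

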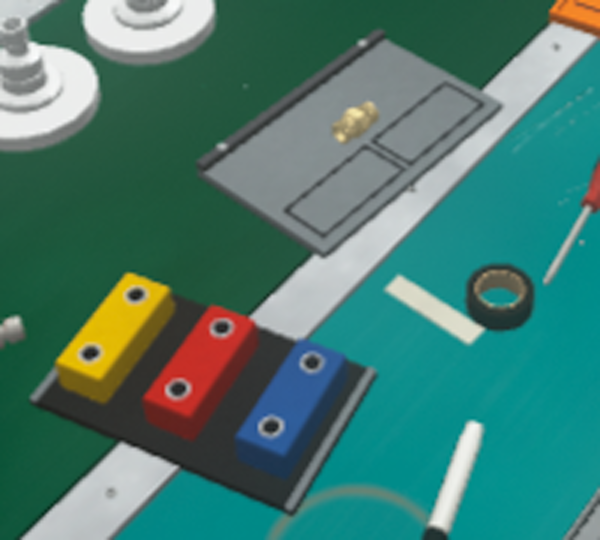

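All three blocks lie flat on the mat in their slots and the nipple hasn't moved. Next I measure the nipple's direction in both views and move it.

Run:
```python
from h import *
ax=[]
for n,roi in(("top",(250,182,285,210)),("side",(250,215,285,245))):
    c=bot.read_camera(n); b=blob(c,"brass",roi)
    m=np.zeros(c["img"].shape[:2],np.uint8); cv2.fillPoly(m,[b],1)
    p=ray(c,np.argwhere(m)[:,::-1],.0215 if n=="side" else .0215)
    mu,ev,_=cv2.PCACompute2(p,None); v=ev[0]*np.sign(ev[0,1])
    r=rect(c,"brass",roi,.0215)
    print(n,np.round(mu,4),"axis angle",np.arctan2(v[1],v[0]),"rect",r)
```

```text
top [[ 0.5999 -0.0048]] axis angle 1.3946505492055046 rect (array([ 0.600214  , -0.00435936], dtype=float32), array([0.02404175, 0.03973202], dtype=float32), np.float32(0.009595212))
side [[ 0.5999 -0.0044]] axis angle 1.643518765820197 rect (array([ 0.6005225 , -0.00436986], dtype=float32), array([0.02646668, 0.05481431], dtype=float32), np.float32(0.04055997))
```

Run:
```python
from h import *
o=[]
for n,(x0,y0) in(("top",(250,180)),("side",(250,215))):
    c=bot.read_camera(n); i=c["img"][y0:y0+32,x0:x0+36]
    o.append(cv2.resize(i,None,fx=11,fy=11,interpolation=0))
cv2.imwrite("pics/n.png",np.hstack(o))
```

```text
(no output)
```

View pics/n.png

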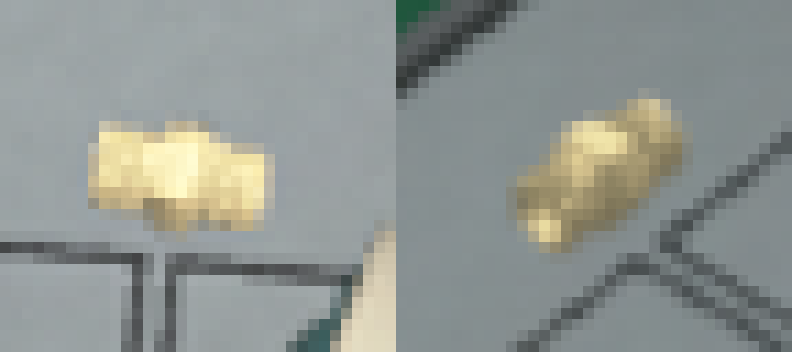

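In the crop, the top view puts the nipple's ends at about (258.6,195) and (274.5,197), so it is turned slightly more than the board. I use 1.44 rad as the closing direction; the pads will square it up.

Run:
```python
from h import *
pick((.600,-.0045),1.44,.0165,w=.065)
place(TRAY,TT,.0155,w=.055)
over((.45,.1),YAW,.3)
o=[]
for n,(x0,y0) in(("top",(345,205)),("side",(325,170))):
    c=bot.read_camera(n); o.append(cv2.resize(c["img"][y0:y0+45,x0:x0+48],None,fx=8,fy=8,interpolation=0))
    if n=="top": print(rect(c,"orange",(350,205,392,252),.014))
cv2.imwrite("pics/t.png",np.hstack(o))
```

```text
down t 33.6 gap 0.0651 F [ 0.4 -0.1  0.2]
grip t 34.2 gap 0.0376 F [0.  0.1 5.6]
up t 35.6 gap 0.0379 F [-0.3  0.7 -1.3]
set t 38.5 gap 0.0379 F [-2.3  2.3  4.7]
off t 40.2 gap 0.0551 F [-0.4 -0.1 -0.9]
(array([ 0.5153132 , -0.27782637], dtype=float32), array([0.06092158, 0.07459727], dtype=float32), np.float32(-1.4551378))
```

View pics/t.png

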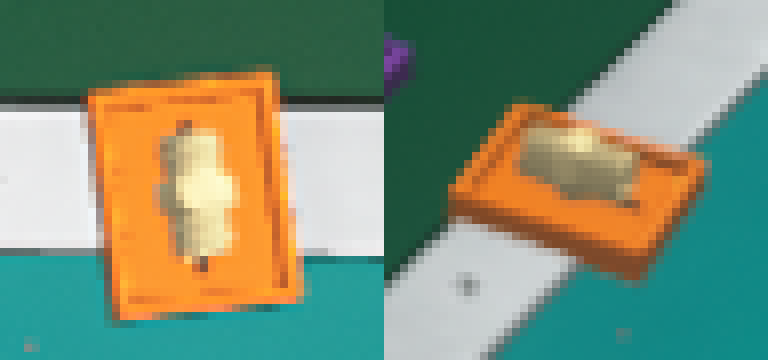

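The nipple lies centred and lengthwise in the orange tray, at crop (200,190), parallel to the tray's slot. Next I put red and blue back.

Run:
```python
from h import *
pick(SLOT["r"],MT,.0095); place(RED,YAW,.0115)
pick(SLOT["b"],MT,.0095); place(BLU,YAW,.0115)
over(SLOT["y"],MT,.2); bot.pause(.3)
c=bot.read_camera("top")
for col,roi,z in [("red",(210,185,270,225),.04),("blue",(260,190,312,232),.04)]:
    print(col,*[np.round(v,4) for v in rect(c,col,roi,z)])
```

```text
down t 44.4 gap 0.0597 F [ 0.4 -0.6 -0.6]
grip t 44.9 gap 0.0391 F [-0.7 -0.9  6.3]
up t 46.4 gap 0.0391 F [ 0.5 -0.8 -3.3]
set t 49.0 gap 0.0389 F [-7.4 -0.4  9.3]
off t 50.8 gap 0.0603 F [-1.1 -0.4  0.1]
down t 53.4 gap 0.0601 F [ 0.2 -0.5  0.2]
grip t 53.9 gap 0.0389 F [-0.5 -0.1  5.8]
up t 55.4 gap 0.0389 F [-0.5  0.3 -2.9]
set t 58.4 gap 0.0389 F [-7.9  1.6 10.2]
off t 60.1 gap 0.0602 F [ 0.1  0.2 -1.7]
red [0.5624 0.0541] [0.039 0.095] -0.0775
blue [ 0.5539 -0.0528] [0.0387 0.0951] -0.0815
```

Both are back within 1 mm of their first readings, so yellow goes on last.

Run:
```python
from h import *
pick(SLOT["y"],MT,.0095); place(YEL,YAW,.0415)
over((.42,.2),YAW,.3); bot.pause(.5)
c=bot.read_camera("top")
for col,roi,z in [("red",(215,190,250,222),.04),("yellow",(240,190,290,225),.07),("blue",(275,195,312,228),.04)]:
    print(col,*[np.round(v,4) for v in rect(c,col,roi,z)])
cv2.imwrite("pics/f.png",bot.read_camera("side")["img"])
```

```text
down t 63.7 gap 0.0602 F [ 0.7  0.  -0.1]
grip t 64.2 gap 0.0389 F [-0.6 -0.7  5.2]
up t 65.7 gap 0.039 F [-0.   0.5 -4.3]
set t 68.4 gap 0.0395 F [-6.  -0.4  7.8]
off t 69.9 gap 0.06 F [ 0.8 -0.2  0.3]
red [0.5642 0.0751] [0.0393 0.0535] -0.0732
yellow [0.5584 0.0008] [0.0395 0.094 ] -0.074
blue [ 0.5523 -0.0739] [0.0385 0.0527] -0.0815
```

View pics/f.png

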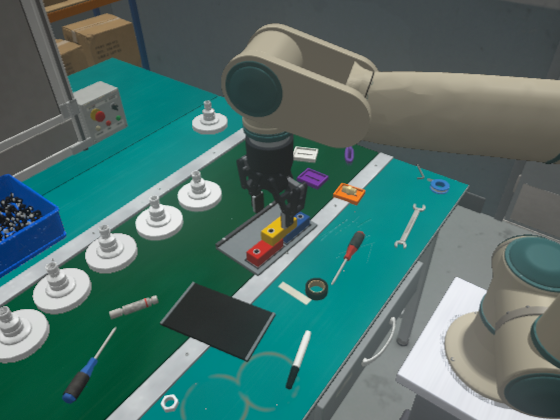

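The side view shows the wall rebuilt at (278,237), the nipple in the orange tray at (349,192) and the tape still at (316,289). The gripper hangs clear of everything, well above the stack.

```bash
python3 -c "
from cell import bot
print(bot.get_tool_pos(),bot.job_done())"
```

```text
the job is handed in; nothing more can be done
[0.42003033 0.1999514  0.29998141] None
```

The job is handed in after about 72 s of the 144 s allowed: the blocks are restacked about 1 mm from where they stood and the nipple lies lengthwise in the orange tray; the tape was left alone, and the dropper was never approached, though the gripper hid it in the last picture.

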